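# Bring the chip under the loupe

### The arm

A 6-joint arm with a two-finger parallel gripper is mounted at the origin on the work surface. World frame = base frame: x ahead of the robot, y to its left, z up, the work surface at z = 0. Lengths are in m, angles in rad, forces in N, time in s.
With the tool pointing down it reaches from about 0.275 to 0.825 m from the base axis. Payload 4.9 kg.
Tool frame: the origin (TCP) lies between the finger pads, 19 mm behind the fingertips; this is the grasp point; z points along the fingers, y is the line along which they close (so a half turn about z gives the same grasp; the last joint's range is limited). The gripper opens to 85 mm and grips with 20 to 120 N. Pads are 22 mm wide; open, the fingers measure 114 mm over their backs; the gripper's body (76 mm by 85 mm) begins 54 mm behind the grasp point. The pads swing forward as they close: fully open they stand 13 mm farther back than shut.
Start: joints at [-1.331, 0.326, -0.193, 1.052, 0, 1.437], TCP at [0.201, -0.512, 0.25] pointing down, gripper open.
Joint ranges: [-2.65, 2.65], [-0.97, 1.79], [-1.3, 1.35], [-1.93, 2.1], [-1.47, 1.37], [-3.14, 3.14]. Speed limits (rad/s): [2.57, 2.57, 3.14, 3.14, 3.14, 3.14].

### API

Orientations are given as [roll, pitch, yaw] about the fixed x, y, z axes, in that order (R = Rz(yaw) Ry(pitch) Rx(roll)).
In Python, from rig import sense, camera, job_done gives the robot as it stands.
- The arm moves only by the tool carry_out, never from a script. Its argument "increments" is a list of rows, each a list of 3 entries, a list of its own where there are three numbers: the shift along the tool's x, y, z scaled (see below), then the turn, a rotation vector about the tool's x, y, z scaled (see below), then the opening, from -1 (shut) to 1 (fully open). In form: [[[x, y, z], [rx, ry, rz], gripper], ...]. A call has 1 to 8 rows; each row is the pose to reach, as a shift and turn from the pose commanded when the call began, along the tool's axes at that moment; what a row does not reach only later rows make up. The controller multiplies each number of a shift by 1 m and each number of a turn by 90 degrees. A row lasts 1/8 s, in which the tool goes at most 62.5 mm and 10.7 degrees, less where a joint would pass 70% of its speed; a pose out of reach is approached as far as the arm can. A call with a number of a shift or a turn outside -1 to 1 is refused whole. A call with a gripper value outside its range is refused whole. The fingers move at their own pace and stop on an object; "force" is the grip in N (left out, the last holds). Time passes only in rows, so rows that repeat a pose let the fingers close. It gives the time, the measured TCP pose, the force, the opening and the grip force at its end, in the units of the state.
- sense(): the state, without advancing time (a new reading comes with each control period).
- camera(name): name is "side" or "top" or "wrist"; returns a dict with "frame" (480x640x3 uint8, red, green, blue), "range_z" (480x640 float32, m along the optical axis (not along the pixel's ray), 0 where there is no reading), "vfov" (degrees; the focal length in pixels is half the picture's height over the tangent of half this angle, whatever the lens; pixels are square), "cx", "cy" (the principal point, pixels), "R" (3x3) and "t" (3): a world point X has camera coordinates R X + t. Camera axes: x right, y down, z forward; pixel columns grow to the right and rows downward; lengths in m; the calibration is good to about 2 mm. A picture is of the moment at which its call begins.
- job_done(): hands the job in; it is judged then, once.
The state is a dict: "time": time; "joint_positions": joint angles; "dq": joint speeds; "joint_efforts": joint torques, N m; "position": TCP position; "orientation": TCP orientation; "force": force on the tool from outside, world axes, zero at the start; "ft_torque": the same for the moment, N m; "opening": opening from 0.0 (shut) to 1.0 (fully open); "grip_force": force on a finger pad.
Only numpy, scipy, OpenCV 4.12 (cv2) and the standard library are available. Lean on these libraries where they do the work, as an engineer would, in place of code of your own. Each camera call takes 0.05 s, during which the arm holds its last target. There are 200 camera calls.

### The job

On the phone-repair bench, push on a spoke of the round board holder with a fingertip to turn it until the orange-knobbed spoke points straight at the yellow pointer; only then push the blue loupe arm round so that the lens is centred above the silver chip with the orange dot. Push only, without taking hold of anything; do not touch the circuit board or the lens with its black ring, and leave the loose things on the bench where they are.

Things in the scene. Friction and masses are not known exactly. Their poses are not given: they have to be found in the camera images.
- fixture: Fixed board holder: grey base plate 270 x 320 x 8 mm screwed to the bench, spanning x -155 to 115, y -110 to 210 mm in this frame. Origin on the turntable's axis at bench height, z up; -x runs from the axis to the yellow pointer. Under the spokes is only the bare plate: closed fingertips can go down between spokes to 15 mm above the plate.
- turntable (a joint): Turntable angle, rad, counterclockwise from above, 0 (or any full turn) = orange spoke at the pointer. Aluminium disc, radius 62 mm, 36 to 44 mm above the bench; three level steel spokes 120 degrees apart, 9 mm thick, 40 mm up, bare 62 to 102 mm from the axis, ball knobs 20 mm at 112 mm: one orange, two black. Turns either way, friction 0.15 N m, stays where left.
- orange_knob (a point): Centre of the orange ball knob, 112 mm from the turntable's axis, 40 mm above the bench; x axis outward along its spoke, z up.
- black_knob_1 (a point): Centre of the black ball knob 120 degrees counterclockwise (from above) of the orange one, 112 mm from the turntable's axis; x axis outward along its spoke, z up.
- black_knob_2 (a point): Centre of the other black ball knob, 120 degrees clockwise of the orange one, 112 mm from the turntable's axis; x axis outward along its spoke, z up.
- pointer (a point): Tip of the yellow arrow fixed to the front edge of the plate, 40 mm above the bench and 130 mm from the axis along the fixture's -x; its yellow post (16 mm wide, 44 mm high) stands just behind, up to 153 mm from the axis.
- board: Green circuit board, 94 x 46 x 2 mm, fixed on top of the disc and turning with it (parts on it reach 6.5 mm above its underside, to 51 mm above the bench). Origin on the turntable's axis at the board's underside, x axis along the orange spoke. Must not be touched.
- chip (a point): Centre of the top of the silver chip (14 mm square, orange dot) on the board, 35 mm from the axis towards the orange knob.
- loupe (a joint): Loupe arm angle, rad, counterclockwise from above; 0 = lens above the chip when the orange spoke is at the pointer. Starts swung away at -1.5 to -0.9, stops at -2.2 and 0.8. The arm is a level blue bar, 10 mm thick, axis 82 mm above the bench, bare 15 to 155 mm from the pivot; friction 0.12 N m (1.2 N at 100 mm); stays where left.
- loupe_pivot (a point): Pivot of the loupe arm, fixed at x 60, y 160 mm in the fixture's frame, 82 mm above the bench, on a steel post of radius 8 mm with a black hub (radius 12 mm, top at 91 mm).
- lens_center (a point): Centre of the loupe's lens at the end of the blue arm: 186 mm from the pivot, 82 mm above the bench; clear lens in a black ring of 54 mm outer diameter, 9 mm thick. When the chip is at the pointer side the lens can swing exactly above it.
- lens: The lens with its black ring; origin at the lens centre, x axis outward along the arm, z up. Must not be touched; push the blue bar instead.
- flux_jar: Loose amber jar with white lid, 44 mm diameter, 45 mm high; origin under its centre. To be left alone.
- wire_spool: Loose green solder spool, standing, 48 mm diameter, 45 mm high; origin under its centre. To be left alone.
- screwdriver: Loose red-handled screwdriver, 160 mm long, lying along its x axis, 26 mm high; origin under its middle. To be left alone.
- phone_shell: Loose black phone shell lying flat, 145 x 72 x 9 mm, origin under its centre. To be left alone.

How it is judged:
On the way, in this order (a step that is already met when the one before it is completed fails the run):
1. the orange spoke has been turned to the pointer (knob within 10 mm sideways) and rests there, with the loupe still swung away (x of orange_knob in the frame of fixture below -0.09 m and y of orange_knob in the frame of fixture between -0.01 and 0.01 m and velocity of joint turntable between -0.05 and 0.05 rad/s and horizontal distance between lens_center and chip above 0.07 m), for 0.2 s.
2. the lens is above the chip (x of orange_knob in the frame of fixture below -0.09 m and y of orange_knob in the frame of fixture between -0.01 and 0.01 m and horizontal distance between lens_center and chip below 0.01 m), for 0.2 s.
At the end, for the whole second after the job is handed in: The orange knob stands within 10 mm sideways of the line from the turntable's axis to the yellow pointer, the lens centre is within 10 mm horizontally of the chip's centre, and turntable and loupe are at rest (all of step 2 and velocity of joint turntable between -0.05 and 0.05 rad/s and velocity of joint loupe between -0.05 and 0.05 rad/s); the robot touches nothing.
It fails at once if a spoke, a knob or the loupe arm is taken between the fingers (TCP within 5 mm of the bar's middle plane, at its height, while the fingers press on it) (contact force between the fingers and fixture above 1 N and ((x of the grasp point in the frame of lens between -0.171 and -0.03 m and y of the grasp point in the frame of lens between -0.005 and 0.005 m and z of the grasp point in the frame of lens between -0.018 and 0.018 m) or (x of the grasp point in the frame of orange_knob between -0.05 and 0.008 m and y of the grasp point in the frame of orange_knob between -0.005 and 0.005 m and z of the grasp point in the frame of orange_knob between -0.018 and 0.018 m) or (x of the grasp point in the frame of black_knob_1 between -0.05 and 0.008 m and y of the grasp point in the frame of black_knob_1 between -0.005 and 0.005 m and z of the grasp point in the frame of black_knob_1 between -0.018 and 0.018 m) or (x of the grasp point in the frame of black_knob_2 between -0.05 and 0.008 m and y of the grasp point in the frame of black_knob_2 between -0.005 and 0.005 m and z of the grasp point in the frame of black_knob_2 between -0.018 and 0.018 m))).
It fails at once if the robot touches the circuit board (contact force between any of the fingers, the arm and board above 0.5 N).
It fails at once if the robot touches the lens or its ring (contact force between any of the fingers, the arm and lens above 0.5 N).
It fails at once if a loose thing is lifted, carried or shifted by more than 15 mm (distance of any of flux_jar, wire_spool, screwdriver, phone_shell from where it was at the start of the episode above 0.015 m).
It also fails if it takes over 67 s, if anything falls off the work surface, if the arm or the gripper's body presses on something with over 40 N, if the wrist force passes 120 N, or if a joint passes its speed limit or range.

## Working session

There is one attempt and no reset: what is moved stays moved. The work goes in short steps, Python scripts to look and compute and a tool call to move; the robot and the scene stay as the last step left them, time stands still between calls to the robot, and variables do not carry over. Pictures are saved under pics/ and viewed, at most 10 in all, crops included, and the job is handed in when it is done.

Besides the shell and the picture viewer there is one more tool, called as name(argument=value, ...) on one line, values as JSON. carry_out: Moves the arm, as the interface text tells. Shifts and turns lie within -1 to 1; 1 stands for 1 m of shift or 90 degrees of turn. Its arguments: {"type":"object","properties":{"increments":{"type":"array"},"force":{"type":"number"}},"required":["increments"]}

```bash
mkdir -p pics; cat > h.py <<'E'
import numpy as np, cv2
from rig import sense, camera
def grab(n,save=None):
    c=camera(n)
    if save: cv2.imwrite('pics/'+save,c['frame'][:,:,::-1])
    return c
def cloud(c):
    f=240/np.tan(np.radians(c['vfov'])/2); z=c['range_z'].astype(float)
    v,u=np.mgrid[:480,:640]
    P=np.stack([(u-c['cx'])/f*z,(v-c['cy'])/f*z,z],-1)
    return (P-c['t'])@c['R']
E
python3 - <<'E'
from h import *
c=grab('top','top0.png'); np.savez('top0.npz',**c)
s=sense(); print({k:np.round(v,3) for k,v in s.items()})
print(c['R'],c['t'],c['vfov'])
E
```

```text
{'time': np.float64(0.05), 'joint_positions': array([-1.331,  0.327, -0.194,  1.052,  0.   ,  1.437]), 'dq': array([-0.002, -0.001,  0.002, -0.001,  0.001, -0.001]), 'joint_efforts': array([ 0.0000e+00, -4.4464e+01,  2.6332e+01,  8.0000e-03, -0.0000e+00,
        0.0000e+00]), 'position': array([ 0.201, -0.511,  0.249]), 'orientation': array([-3.14 , -0.   ,  0.374]), 'force': array([ 0.726, -0.24 , -0.056]), 'ft_torque': array([-0.036,  0.022,  0.005]), 'grip_force': np.float64(0.0), 'opening': np.float64(1.0)}
[[-0.01429528 -0.99952165 -0.02742457]
 [-0.98311929  0.01905356 -0.18197093]
 [ 0.18240642  0.0243603  -0.9829214 ]] [-0.02619164  0.61219667  0.84020153] 52.9269222431925
```

View pics/top0.png

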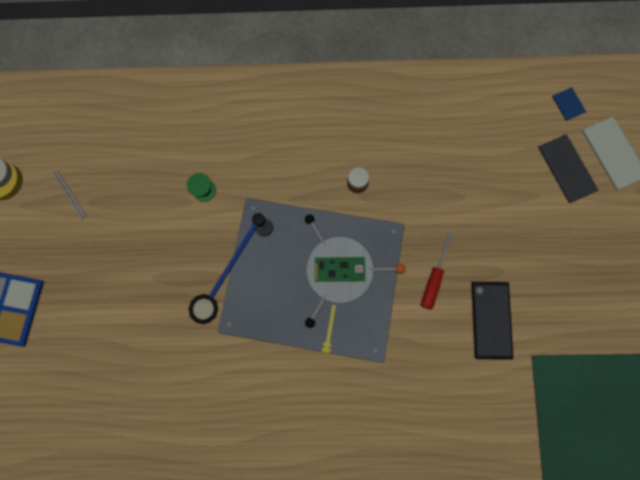

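The picture shows the orange knob at about (400,268), black knobs at (309,219) and (310,323), the pointer below the disc at (327,348), the pivot hub at (259,219) and the lens at (203,309). The spool, jar, screwdriver and phone are all off the plate.

```bash
cat >> h.py <<'E'
def ray(c,u,v,z):
    f=240/np.tan(np.radians(c['vfov'])/2); R=c['R'];o=-R.T@c['t']
    d=R.T@np.array([(u-c['cx'])/f,(v-c['cy'])/f,1]); return o+d*(z-o[2])/d[2]
def blob(c,lo,hi,roi):
    x0,x1,y0,y1=roi
    m=np.zeros((480,640),np.uint8); hsv=cv2.cvtColor(c['frame'],cv2.COLOR_RGB2HSV)
    m[y0:y1,x0:x1]=cv2.inRange(hsv,lo,hi)[y0:y1,x0:x1]
    v,u=np.nonzero(m); return u,v
E
cat > m.py <<'E'
from h import *
c=dict(np.load('top0.npz')); P=cloud(c)
def col(n,lo,hi,roi,z):
    u,v=blob(c,lo,hi,roi); p=ray(c,u.mean(),v.mean(),z); print(n,len(u),u.mean().round(1),v.mean().round(1),p.round(4)); return p
ok=col('orange',(3,130,90),(15,255,255),(385,415,255,282),.04)
b1=col('b1',(0,0,0),(180,255,35),(300,320,210,229),.04)
b2=col('b2',(0,0,0),(180,255,35),(300,320,315,333),.04)
lens=col('lens',(0,0,0),(180,255,45),(185,222,293,326),.082)
hub=ray(c,259,219,.091); print('hub',hub)
from scipy.spatial.transform import Rotation
# circle through three knobs (equilateral -> centroid)
ax=(ok+b1+b2)/3; print('axis',ax,[np.linalg.norm((k-ax)[:2]) for k in(ok,b1,b2)])
u,v=blob(c,(22,120,90),(35,255,255),(315,345,300,358)); i=v>330
print('yellow end',ray(c,u[v>v.max()-4].mean(),v.max(),.044), ray(c,u[v<v.min()+3].mean(),v.min(),.04), P[v,u][::15].round(3).tolist())
# plate from depth
m=(abs(P[...,2]-.008)<.004)&(c['frame'].astype(int).ptp(-1)<40 if hasattr(np.ndarray,'ptp') else np.ptp(c['frame'].astype(int),-1)<25)
m[:, :210]=0;m[:,410:]=0;m[:190]=0;m[365:]=0
m=cv2.morphologyEx(m.astype(np.uint8),cv2.MORPH_OPEN,np.ones((3,3)))
q=P[m>0][:,:2].astype(np.float32); r=cv2.minAreaRect(q*1000); print('plate',r)
for n,d in(('lenshub',np.linalg.norm((lens-hub)[:2])),):print(n,d)
for (u,v) in((202,187),(358,180),(432,290),(448,240),(492,320),(474,285),(510,356)): print((u,v),P[v,u].round(3))
E
python3 m.py
```

```text
orange 80 400.1 268.4 [ 0.5515 -0.1782  0.04  ]
b1 52 309.2 218.6 [ 0.65   -0.0097  0.04  ]
b2 62 309.6 322.5 [ 0.4549 -0.0088  0.04  ]
lens 230 203.2 308.9 [0.481  0.1769 0.082 ]
hub [0.63956427 0.0780535  0.091     ]
axis [ 0.55214553 -0.06555718  0.04      ] [np.float64(0.11263265970978185), np.float64(0.1126764300735189), np.float64(0.11258365103672972)]
yellow end [ 0.40032574 -0.03773582  0.044     ] [ 0.48418813 -0.05249866  0.04      ] [[0.485, -0.052, 0.011], [0.472, -0.052, 0.009], [0.456, -0.046, 0.009], [0.441, -0.044, 0.01], [0.428, -0.042, 0.011], [0.418, -0.037, 0.045], [0.414, -0.042, 0.046], [0.409, -0.033, 0.043], [0.406, -0.031, 0.041], [0.404, -0.044, 0.045]]Traceback (most recent call last):
  File "m.py", line 16, in <module>
    m=(abs(P[...,2]-.008)<.004)&(c['frame'].astype(int).ptp(-1)<40 if hasattr(np.ndarray,'ptp') else np.ptp(c['frame'].astype(int),-1)<25)
                                 ^^^^^^^^^^^^^^^^^^^^^^^^^^
AttributeError: `ptp` was removed from the ndarray class in NumPy 2.0. Use np.ptp(arr, ...) instead.
```

carry_out(increments=[[[0.51,-0.205,0],[0,0,0.238],-1],[[0.51,-0.205,0],[0,0,0.238],-1],[[0.51,-0.205,0],[0,0,0.238],-1],[[0.51,-0.205,0],[0,0,0.238],-1],[[0.51,-0.205,0],[0,0,0.238],-1],[[0.51,-0.205,0],[0,0,0.238],-1],[[0.51,-0.205,0],[0,0,0.238],-1],[[0.51,-0.205,0],[0,0,0.238],-1]])

```text
time: 1.05
position: [0.5593, -0.1734, 0.2496]
orientation: [-3.142, 0.001, 0.0]
force: [0.1, -0.9, 0.1]
opening: 0.002
grip_force: 0.0
```

carry_out(increments=[[[0,0,0],[0,0,0],-1],[[0,0,0],[0,0,0],-1]])

```text
time: 1.3
position: [0.5577, -0.1748, 0.2492]
orientation: [-3.141, 0.002, 0.001]
force: [-0.4, -0.3, 0.3]
opening: -0.002
grip_force: 0.0
```

carry_out(increments=[[[0.043,-0.039,0],[0,0,0],-1],[[0.043,-0.039,0.06],[0,0,0],-1],[[0.043,-0.039,0.12],[0,0,0],-1],[[0.043,-0.039,0.12],[0,0,0],-1]])

```text
time: 1.8
position: [0.5963, -0.1361, 0.1255]
orientation: [-3.138, 0.01, -0.002]
force: [-1.0, 1.1, -0.2]
opening: -0.004
grip_force: 0.0
```

```bash
python3 - <<'E'
from h import *
c=grab('wrist','w1.png'); grab('side','s1.png')
cv2.imwrite('pics/ws1.png',np.hstack([cv2.resize(cv2.imread('pics/'+n),(400,300)) for n in('w1.png','s1.png')]))
E
```

```text
(no output)
```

View pics/ws1.png

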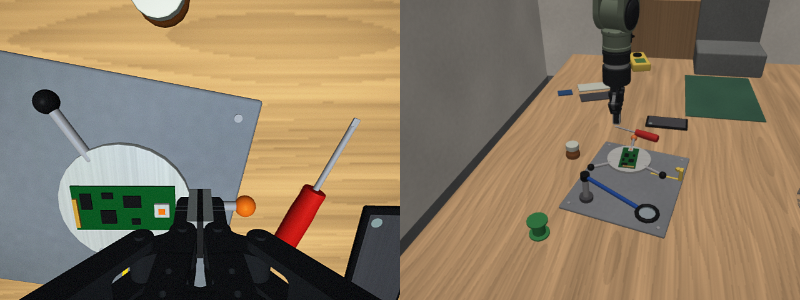

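Wrist view: the fingertips (200,195) hang between the orange spoke (knob at 245,206) and the black one (45,100), beside the disc. The place is as computed, so I go down and push.

carry_out(increments=[[[0,0,0.04],[0,0,0],-1],[[0,0,0.083],[0,0,0],-1],[[0,0,0.083],[0,0,0],-1],[[-0.015,0.01,0.083],[0,0,0],-1],[[-0.033,0.016,0.083],[0,0,0],-1],[[-0.047,0.016,0.083],[0,0,0],-1],[[-0.061,0.016,0.083],[0,0,0],-1],[[-0.075,0.014,0.083],[0,0,0],-1]])

```text
time: 2.9
position: [0.5283, -0.1519, 0.0506]
orientation: [3.139, -0.007, -0.001]
force: [2.7, 0.2, 0.6]
opening: 0.002
grip_force: 1.0
```

```bash
cat > k.py <<'E'
from h import *
import sys
c=grab('top',sys.argv[1]); s=sense(); print(s['position'].round(4),s['force'].round(1))
A=np.array([.5521,-.0656]); phi=np.radians(169.4); H=np.array([.6396,.0781])
u,v=blob(c,(3,130,90),(15,255,255),(300,412,225,350))
P=np.array([ray(c,a,b,.04) for a,b in zip(u,v)])
r=np.linalg.norm(P[:,:2]-A,axis=1); P=P[(r>.095)&(r<.13)]
if len(P):
    d=P.mean(0)[:2]-A; w=np.angle(np.exp(1j*(np.arctan2(d[1],d[0])-phi)))
    print('orange',len(P),P.mean(0).round(4),'r',np.linalg.norm(d).round(4),'ccw of pointer deg',np.degrees(w).round(1))
u,v=blob(c,(105,120,40),(125,255,255),(190,345,205,345))
P=np.array([ray(c,a,b,.084) for a,b in zip(u,v)])[:,:2]-H; r=np.linalg.norm(P,axis=1); P=P[(r>.03)&(r<.16)]
d=P.mean(0); w=np.degrees(np.arctan2(d[1],d[0]))%360; print('bar',len(P),'angle',w.round(1),'loupe',round(w-228.7,1))
E
python3 k.py t2.png
```

```text
[ 0.5259 -0.1513  0.0502] [-0.9  0.   0.8]Traceback (most recent call last):
  File "k.py", line 7, in <module>
    r=np.linalg.norm(P[:,:2]-A,axis=1); P=P[(r>.095)&(r<.13)]
                     ~^^^^^^
IndexError: too many indices for array: array is 1-dimensional, but 2 were indexed
```

carry_out(increments=[[[-0.013,-0.006,0],[0,0,0],-1],[[-0.026,-0.014,0],[0,0,0],-1],[[-0.0385,-0.024,0],[0,0,0],-1],[[-0.046,-0.034,0],[0,0,0],-1],[[-0.053,-0.045,0],[0,0,0],-1],[[-0.058,-0.055,0],[0,0,0],-1],[[-0.06,-0.06,0],[0,0,0],-1],[[-0.06,-0.06,0],[0,0,0],-1]])

```text
time: 3.95
position: [0.4654, -0.0893, 0.0466]
orientation: [-3.141, 0.002, 0.001]
force: [0.4, -0.8, -0.2]
opening: 0.003
grip_force: 0.0
```

```bash
sed -i 's/^r=np.linalg.norm(P\[:,:2\]-A,axis=1); P=/P=P.reshape(-1,3); r=np.linalg.norm(P[:,:2]-A,axis=1); P=/' k.py; python3 k.py t3.png;python3 - <<'E'
from h import *
grab('wrist','w3.png')
cv2.imwrite('pics/ws3.png',np.hstack([cv2.resize(cv2.imread('pics/'+n),(400,300)) for n in('t3.png','w3.png')]))
E
```

```text
[ 0.4654 -0.0895  0.0465] [0.8 0.2 0.7]
bar 297 angle 147.3 loupe -81.4
```

View pics/ws3.png

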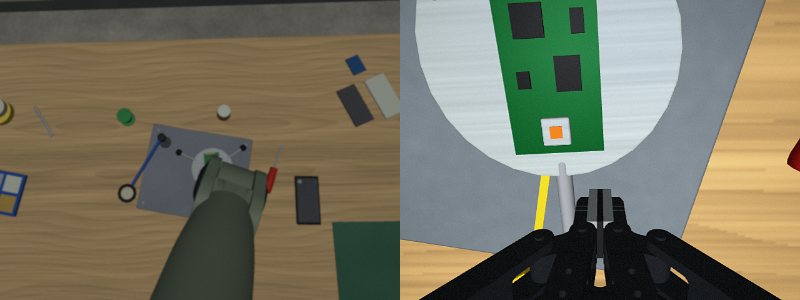

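Wrist view: orange dot at (250,211) full scale, spoke root at about (265,267) and the yellow line just left of the spoke; a few degrees are left.

```bash
cat > w.py <<'E'
from h import *
c=grab('wrist')
A=np.array([.5521,-.0656]); 
u,v=blob(c,(3,130,90),(15,255,255),(0,640,0,300)); p=ray(c,u.mean(),v.mean(),.05)[:2]-A
w=np.degrees(np.arctan2(p[1],p[0]))%360
print('dot',len(u),u.mean().round(),v.mean().round(),'r',np.linalg.norm(p).round(4),'ang',w.round(1))
u,v=blob(c,(45,100,40),(85,255,200),(0,640,0,300)); g=np.array([ray(c,a,b,.047)[:2] for a,b in zip(u,v)]).astype(np.float32)
print('board',cv2.minAreaRect(g*1000))
u,v=blob(c,(22,120,90),(35,255,255),(0,640,0,479)); g=np.array([ray(c,a,b,.0085)[:2] for a,b in zip(u,v)]).astype(np.float32)
L=cv2.fitLine(g[v<330],cv2.DIST_HUBER,0,.01,.01).ravel() ; print('yellow',len(u),L, np.degrees(np.arctan2(L[1],L[0])))
d=L[2:]-A; print('axis off line', d[0]*L[1]-d[1]*L[0])
E
python3 w.py
```

```text
dot 449 310.0 218.0 r 0.0432 ang 210.9
board ((540.7518920898438, -67.79364013671875), (70.81248474121094, 45.72468566894531), 3.1195385456085205)
yellow 1357 [ 0.9802348  -0.19783768  0.46276885 -0.05001797] -11.41054
axis off line 0.0023990204098017394
```

```bash
sed -i 's/(0,640,0,300)); p=ray/(215,285,180,290)); p=ray/' w.py; python3 w.py
```

```text
dot 374 248.0 212.0 r 0.0353 ang 185.2
board ((540.8204345703125, -67.78858184814453), (70.95024108886719, 45.73609924316406), 3.10489559173584)
yellow 1353 [ 0.98082715 -0.19487973  0.46275544 -0.04997659] -11.237697
axis off line 0.002087579264889894
```

carry_out(increments=[[[-0.001,-0.007,0],[0,0,0],-1],[[-0.002,-0.013,0],[0,0,0],-1],[[-0.003,-0.018,0],[0,0,0],-1],[[-0.003,-0.021,0],[0,0,0],-1],[[-0.003,-0.021,0],[0,0,0],-1],[[-0.003,-0.021,0],[0,0,0],-1]])

```text
time: 4.9
position: [0.4628, -0.0688, 0.0469]
orientation: [-3.141, 0.001, 0.0]
force: [-0.6, 0.1, -0.5]
opening: -0.003
grip_force: 0.1
```

```bash
sed -i 's/(215,285,180,290)/(190,300,170,290)/' w.py; python3 w.py
```

```text
dot 357 290.0 201.0 r 0.0349 ang 171.7
board ((541.2705078125, -65.06657409667969), (45.71246337890625, 71.56993103027344), 79.48223876953125)Traceback (most recent call last):
  File "w.py", line 10, in <module>
    L=cv2.fitLine(g[v<330],cv2.DIST_HUBER,0,.01,.01).ravel() ; print('yellow',len(u),L, np.degrees(np.arctan2(L[1],L[0])))
      ~~~~~~~~~~~^^^^^^^^^^^^^^^^^^^^^^^^^^^^^^^^^^^
cv2.error: OpenCV(4.12.0) /io/opencv/modules/imgproc/src/linefit.cpp:618: error: (-215:Assertion failed) npoints2 >= 0 || npoints3 >= 0 in function 'fitLine'
```

carry_out(increments=[[[0,0.012,0],[0,0,0],-1],[[0,0.024,-0.01],[0,0,0],-1],[[0,0.024,-0.06],[0,0,0],-1],[[0,0.024,-0.12],[0,0,0],-1],[[0.03,-0.03,-0.15],[0,0,0],-1],[[0.06,-0.09,-0.15],[0,0,0],-1],[[0.09,-0.15,-0.15],[0,0,0],-1],[[0.118,-0.2,-0.15],[0,0,0],-1]])

```text
time: 5.95
position: [0.5782, 0.1015, 0.1981]
orientation: [-3.123, -0.001, 0.04]
force: [0.6, 0.8, 0.5]
opening: 0.002
grip_force: 0.0
```

carry_out(increments=[[[0,-0.032,0],[0,0,0],-1],[[0,-0.032,0],[0,0,0],-1]])

```text
time: 6.2
position: [0.5766, 0.1167, 0.1976]
orientation: [-3.112, 0.002, 0.061]
force: [-0.9, -0.4, -0.3]
opening: 0.002
grip_force: 0.0
```

```bash
python3 k.py t4.png
```

```text
[0.5764 0.116  0.1976] [ 0.1 -0.7 -0.6]
orange 71 [ 0.4415 -0.0447  0.04  ] r 0.1126 ccw of pointer deg -0.1
bar 223 angle 147.5 loupe -81.2
```

View pics/t4.png

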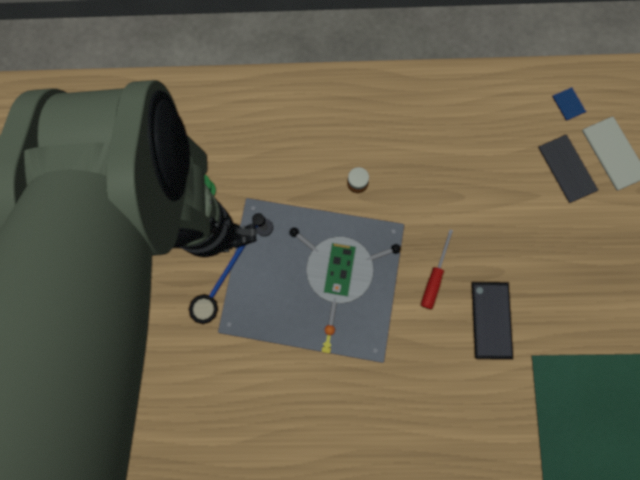

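The orange spoke (330,329) is exactly at the pointer and the loose things have not moved. The tool however stops short of the target with its orientation drifting, so I check the joints.

```bash
python3 -c "
from h import *
s=sense();print(s['joint_positions'].round(3),s['position'],s['orientation'])"
```

```text
[ 0.059  0.433 -0.172  0.968  0.029  3.14 ] [0.57641821 0.11596833 0.19761209] [-3.11240517e+00  1.52968030e-03  6.01211702e-02]
```

carry_out(increments=[[[0,0,0],[0,0,-0.2],-1],[[0,0,0],[0,0,-0.4],-1],[[0,0,0],[0,0,-0.6],-1],[[0,0,0],[0,0,-0.8],-1],[[0,0,0],[0,0,-1],-1],[[0,0,0],[0,0,-1],-1],[[0,0,0],[0,0,-1],-1],[[0,0,0],[0,0,-1],-1]])

```text
time: 7.25
position: [0.5764, 0.1149, 0.1979]
orientation: [-3.139, -0.029, 1.564]
force: [0.3, 0.2, -0.5]
opening: 0.003
grip_force: 0.0
```

carry_out(increments=[[[0,0,0],[0,0,0],-1],[[0,0,0],[0,0,0],-1]])

```text
time: 7.5
position: [0.5769, 0.1159, 0.1978]
orientation: [-3.139, -0.029, 1.557]
force: [0.0, 0.0, -0.1]
opening: -0.002
grip_force: 0.0
```

carry_out(increments=[[[0.047,0.004,0],[0,-0.0185,0],-1],[[0.047,0.004,0],[0,-0.0185,0],-1],[[0.047,0.004,0],[0,-0.0185,0],-1]])

```text
time: 7.88
position: [0.5814, 0.1635, 0.1988]
orientation: [-3.139, -0.0, 1.56]
force: [0.3, -0.5, 1.0]
opening: -0.002
grip_force: 0.0
```

carry_out(increments=[[[0,0,0.05],[0,0,0],-1],[[0,0,0.09],[0,0,0],-1],[[0,0,0.112],[0,0,0],-1],[[0,0,0.112],[0,0,0],-1],[[0,0,0.112],[0,0,0],-1]])

```text
time: 8.5
position: [0.5821, 0.1633, 0.088]
orientation: [-3.14, -0.001, 1.56]
force: [-0.6, -0.1, -0.1]
opening: -0.0
grip_force: 0.0
```

```bash
python3 k.py t5.png; python3 - <<'E'
from h import *
grab('side','s5.png')
cv2.imwrite('pics/ws5.png',np.hstack([cv2.resize(cv2.imread('pics/'+n),(400,300)) for n in('t5.png','s5.png')]))
print(sense()['joint_positions'].round(2))
E
```

```text
[0.5825 0.1635 0.0884] [0.5 0.5 0.4]
orange 73 [ 0.4415 -0.0446  0.04  ] r 0.1126 ccw of pointer deg -0.2
bar 295 angle 147.2 loupe -81.5
[ 0.15  0.57 -0.25  0.75  0.    1.73]
```

View pics/ws5.png

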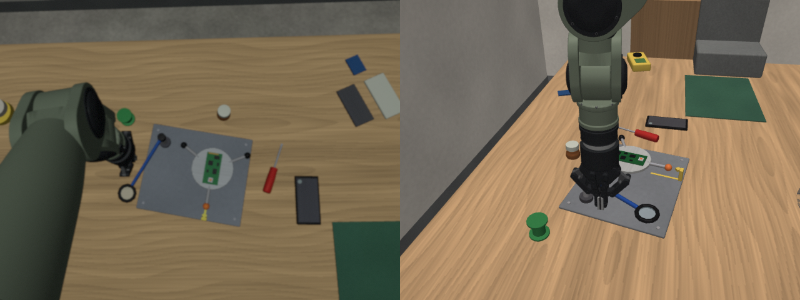

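The side view shows the fingers beside the blue bar on its outer side, clear of lens and hub. Pushing.

carry_out(increments=[[[-0.021,-0.011,0],[0,0,0],-1],[[-0.037,-0.021,0],[0,0,0],-1],[[-0.052,-0.03,0],[0,0,0],-1],[[-0.065,-0.033,0],[0,0,0],-1],[[-0.079,-0.035,0],[0,0,0],-1],[[-0.092,-0.036,0],[0,0,0],-1],[[-0.105,-0.034,0],[0,0,0],-1],[[-0.116,-0.03,0],[0,0,0],-1]])

```text
time: 9.6
position: [0.5502, 0.0473, 0.0868]
orientation: [-3.138, -0.001, 1.561]
force: [-0.0, 2.1, 1.3]
opening: 0.004
grip_force: 0.8
```

carry_out(increments=[[[0,0,0],[0,0,0],-1]])

```text
time: 9.72
position: [0.5506, 0.0469, 0.0868]
orientation: [-3.139, 0.0, 1.559]
force: [0.1, 0.7, -0.2]
opening: 0.0
grip_force: 0.0
```

```bash
python3 k.py t6.png
```

```text
[0.5503 0.0474 0.0867] [-0.2  0.3  0.5]
orange 72 [ 0.4416 -0.0446  0.04  ] r 0.1125 ccw of pointer deg -0.2
bar 152 angle 211.0 loupe -17.7
```

View pics/t6.png

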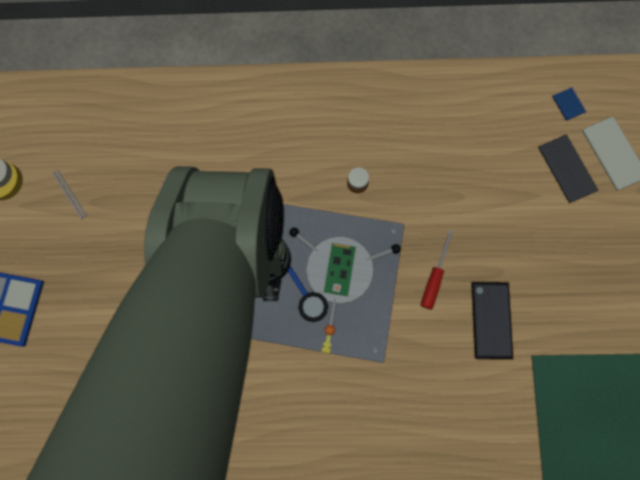

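Lens at (313,306), chip at (337,288): some 17 degrees are left. I measure by the lens itself.

```bash
cat > l.py <<'E'
from h import *
c=grab('top'); H=np.array([.6396,.0781]); A=np.array([.5521,-.0656])
g=cv2.cvtColor(c['frame'],cv2.COLOR_RGB2GRAY)
roi=g[265:335,292:372]
m=(roi<45).astype(np.uint8); n,l,st,ce=cv2.connectedComponentsWithStats(m)
best=1+np.argmax(st[1:,4]); print(st[best]); v,u=np.nonzero(l==best)
uu,vv=(u.min()+u.max())/2+292,(v.min()+v.max())/2+265
L=ray(c,uu,vv,.086)[:2]; d=L-H; chip=A+.035*np.array([np.cos(np.radians(169.3)),np.sin(np.radians(169.3))]); e=chip-H
print('lens px',uu,vv,L,'r',np.linalg.norm(d),'chip r',np.linalg.norm(e),'dist',np.linalg.norm(L-chip),'left deg',np.degrees(np.arctan2(e[1],e[0])-np.arctan2(d[1],d[0])))
u,v=blob(c,(3,130,90),(15,255,255),(325,350,278,300)); 
if len(u): print('dot',u.mean(),v.mean(),ray(c,u.mean(),v.mean(),.05)[:2],chip)
s=sense();p=s['position'][:2]-H; print(s['position'])
for k in (10,14,16,17,18,19):
    a=np.radians(k); print(k,(H+[p[0]*np.cos(a)-p[1]*np.sin(a),p[0]*np.sin(a)+p[1]*np.cos(a)]).round(4))
E
python3 l.py
```

```text
[  7  27  29  30 255]
lens px 313.0 306.5 [ 0.48202008 -0.01752403] r 0.1843241288514776 chip r 0.1835260823280062 dist 0.054793861465292554 left deg 17.131184981302773
[0.55008399 0.04783135 0.0866972 ]
10 [0.5567 0.0327]
14 [0.5601 0.0271]
16 [0.5619 0.0243]
17 [0.5628 0.023 ]
18 [0.5638 0.0217]
19 [0.5648 0.0203]
```

carry_out(increments=[[[-0.006,0.002,0],[0,0,-0.04],-1],[[-0.011,0.005,0],[0,0,-0.08],-1],[[-0.0155,0.007,0],[0,0,-0.12],-1],[[-0.0195,0.0095,0],[0,0,-0.155],-1],[[-0.022,0.011,0],[0,0,-0.175],-1],[[-0.023,0.0115,0],[0,0,-0.18],-1],[[-0.023,0.0115,0],[0,0,-0.18],-1]])

```text
time: 10.7
position: [0.5613, 0.0252, 0.0868]
orientation: [-3.139, -0.002, 1.843]
force: [-0.6, 0.4, -0.8]
opening: -0.002
grip_force: 0.6
```

```bash
python3 l.py; python3 k.py t7.png
```

```text
[ 26   6  29  35 295]
lens px 332.0 288.0 [ 0.51373532 -0.05131117] r 0.18052469998217457 chip r 0.1835260823280062 dist 0.008745198225613591 left deg 2.585819840689581
[0.5612915  0.02519029 0.08675025]
10 [0.5717 0.0124]
14 [0.5764 0.0078]
16 [0.5789 0.0057]
17 [0.5802 0.0046]
18 [0.5815 0.0036]
19 [0.5828 0.0026]
[0.5613 0.0252 0.0868] [-0.9  0.6 -1.2]
orange 72 [ 0.4415 -0.0444  0.04  ] r 0.1126 ccw of pointer deg -0.2
bar 119 angle 224.6 loupe -4.1
```

```bash
python3 -c "
import cv2;i=cv2.imread('pics/t7.png')[255:345,280:400];cv2.imwrite('pics/c7.png',cv2.resize(i,None,fx=6,fy=6,interpolation=cv2.INTER_CUBIC))"
```

```text
(no output)
```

View pics/c7.png

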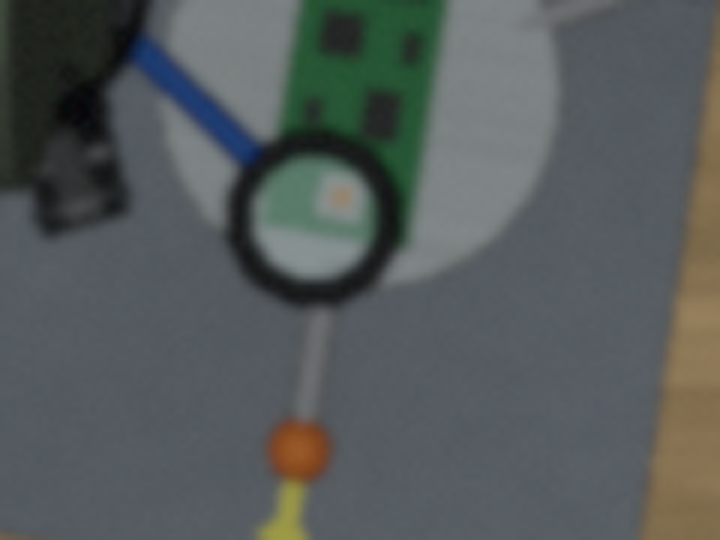

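The lens ring is centred at crop (315,216), i.e. pixel (332.1,290.6); the dot is at (336.4,287.3), still a few degrees ahead.

```bash
python3 - <<'E'
from h import *
c=dict(np.load('top0.npz')); H=np.array([.6396,.0781]); L=ray(c,332.1,290.6,.084)[:2]; D=ray(c,336.4,287.3,.05)[:2]
A=np.array([.5521,-.0656]); print('dot r',np.linalg.norm(D-A),D,L,np.linalg.norm(L-D))
an=lambda p:np.degrees(np.arctan2(*(p-H)[::-1]))%360
k=an(D)-an(L); print('r',np.linalg.norm(L-H),np.linalg.norm(D-H),'left',k)
s=sense();p=s['position'][:2]-H;y=s['orientation'][2]
t=np.radians(k);q=np.array([[np.cos(t),-np.sin(t)],[np.sin(t),np.cos(t)]])@p-p
print('tool shift',q@[np.cos(y),np.sin(y)],q@[np.sin(y),-np.cos(y)],'turn',-k/90)
E
```

```text
dot r 0.035051959173048035 [ 0.51765539 -0.05910318] [ 0.50931966 -0.05139041] 0.011356553438212567
r 0.18368650867003242 0.1835625254288317 left 3.543903505502186
tool shift -0.005483777797069282 0.002017501764356186 turn -0.03937670561669096
```

carry_out(increments=[[[-0.002,0.001,0],[0,0,-0.015],-1],[[-0.004,0.0015,0],[0,0,-0.03],-1],[[-0.0055,0.002,0],[0,0,-0.04],-1],[[-0.0055,0.002,0],[0,0,-0.04],-1],[[-0.0055,0.002,0],[0,0,-0.04],-1]])

```text
time: 11.42
position: [0.5652, 0.0202, 0.087]
orientation: [-3.14, -0.001, 1.906]
force: [-0.1, 1.2, -0.6]
opening: 0.002
grip_force: 0.3
```

```bash
python3 k.py t8.png; python3 -c "
import cv2;i=cv2.imread('pics/t8.png')[255:345,280:400];cv2.imwrite('pics/c8.png',cv2.resize(i,None,fx=6,fy=6,interpolation=cv2.INTER_CUBIC))"
```

```text
[0.5652 0.0202 0.087 ] [-0.8  0.2 -1.5]
orange 72 [ 0.4416 -0.0446  0.04  ] r 0.1125 ccw of pointer deg -0.2
bar 114 angle 228.5 loupe -0.2
```

View pics/c8.png

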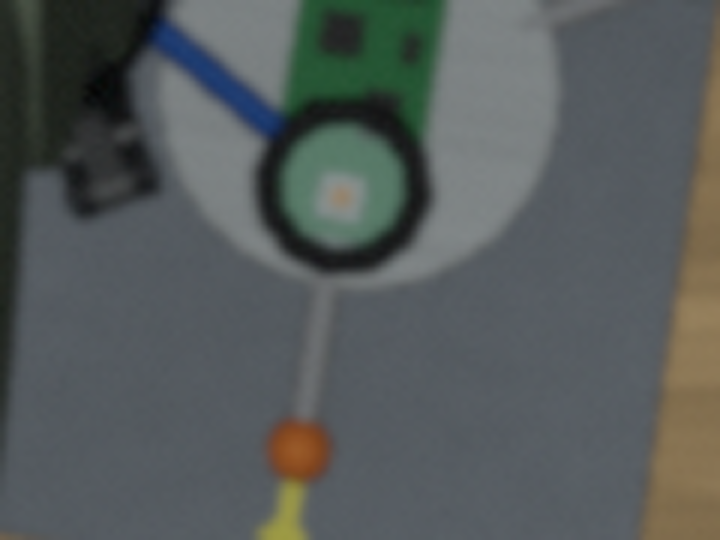

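The lens is centred over the chip, dot at (341,196) and ring at (342,185), which is the expected parallax. Backing off and lifting.

carry_out(increments=[[[0.011,-0.006,0],[0,0,0],-1],[[0.022,-0.0125,0],[0,0,0],-1],[[0.033,-0.018,0],[0,0,0],-1],[[0.033,-0.018,-0.05],[0,0,0],-1],[[0.033,-0.018,-0.1],[0,0,0],-1],[[0.033,-0.018,-0.12],[0,0,0],-1],[[0.033,-0.018,-0.12],[0,0,0],-1],[[0.033,-0.018,-0.12],[0,0,0],-1]])

```text
time: 12.48
position: [0.5364, 0.0457, 0.2059]
orientation: [-3.138, -0.002, 1.907]
force: [-0.3, -0.3, -0.5]
opening: 0.002
grip_force: 0.0
```

```bash
python3 k.py t9.png; python3 - <<'E'
from h import *
c=dict(np.load('top0.npz')); g=cv2.imread('pics/t9.png',0)
cr=cv2.HoughCircles(cv2.resize(g[255:345,280:400],None,fx=6,fy=6,interpolation=cv2.INTER_CUBIC),cv2.HOUGH_GRADIENT,1,200,param1=80,param2=20,minRadius=60,maxRadius=95)[0]
for x,y,r in cr:
    L=ray(c,280+(x+.5)/6-.5,255+(y+.5)/6-.5,.084)[:2]; print(x,y,r,L,'dist',np.linalg.norm(L-[.5177,-.0591]))
E
```

```text
[0.5362 0.0457 0.2055] [ 0.3  0.6 -0.6]
orange 72 [ 0.4416 -0.0446  0.04  ] r 0.1125 ccw of pointer deg -0.2
bar 317 angle 228.3 loupe -0.4Traceback (most recent call last):
  File "<stdin>", line 3, in <module>
TypeError: 'NoneType' object is not subscriptable
```

The full bar reads 228.3° and the chip bears 228.4° from the pivot, so the residual is about 1 mm. Handing in.

```bash
python3 -c "
from rig import job_done;print(job_done())"
```

```text
the job is handed in; nothing more can be done
None
```

The job is handed in (the rig returned no verdict): the orange spoke measured within 0.2° of the pointer, and the loupe arm within about 0.5° of the chip, putting the lens about 1 mm off centre.

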